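# Show a filter cube to the inspection camera

## Task

Lift the grey cover off the two pins of the white filter housing and lay it flat on the blue mat, without dropping it. Then take the filter cube with the green cap out of the housing by its two plain sides, not by its glass, and hold it up, cap upwards, with its green window squarely facing the inspection camera's lens, centred and 12 cm in front of it. Finish while still holding it there; do not touch the camera, and leave the amber cube, dropper bottle, dishes and slide box where they are.

Things in the scene. Friction and masses are not known exactly. Their poses are not given: they have to be found in the camera images.
- housing: white open-topped housing fixed to the bench, left or right of centre: 132 (x) x 112 (y) x 56 mm high, walls and floor 6 mm; a blue lug on each y side carries a steel pin, 7 mm thick, 12 mm above the rim, at y = +-66 mm. Origin: centre of underside. Inside two filter cubes stand at x = -33 and +33 mm (which is where varies), y = 0, a 6 mm ridge between them, 32 mm free on each y side
- cover_grip (a point): centre of the handle bar of the loose grey cover: plate 136 (x) x 156 (y) x 5 mm, 0.22 kg, lying on the housing rim, its 10 mm holes over the pins, axes as the housing's. Black bridge handle: bar 60 mm long (x), 14 mm wide (y), 14 mm high, on two feet 38 mm clear apart. This point is 30 mm above the plate's underside, 7 mm below the bar's top
- cover: the same loose cover plate; origin at the centre of its underside, z up
- mat: blue mat fixed flat on the bench, 220 mm (x) x 240 mm (y) x 3 mm thick; origin at the centre of its underside
- green_cube_center (a point): black filter cube: block 40 mm (x) x 36 mm (y) x 45 mm tall (z), green cap on top (within the 45 mm), one round green window (24 mm) in its +x face; stands upright on the housing floor, axes parallel to the housing's at the start, window looking along the housing's +x. This point is the middle of the block, 22.5 mm above its underside, about 0.1 kg
- green_cube: the same green-capped cube; origin at the centre of its underside
- green_cube_glass: the green cube's round window; origin at the centre of its outer face, 21.5 mm in front (+x) of the cube's centre and 0.5 mm below it; axes parallel to the cube's: x points out of the window, z to the cap
- green_cube_back (a point): centre of the green cube's back face, opposite the window (20 mm behind the centre)
- amber_cube_center (a point): black filter cube: block 40 mm (x) x 36 mm (y) x 45 mm tall (z), amber-orange cap on top (within the 45 mm), one round amber-orange window (24 mm) in its +x face; stands upright on the housing floor, axes parallel to the housing's at the start, window looking along the housing's +x. Middle of the block. Stays in the housing
- camera: stand of the inspection camera, fixed to the bench: grey base 90 x 80 x 12 mm, steel column 16 mm thick and 274 mm high, carrying the camera head; origin under the stand at bench level
- camera_head: blue camera head, black lens barrel (32 mm) in a white ring light (60 mm), 250 mm above the bench, looking toward the robot and 25 degrees down. Origin: centre of the lens front; x points back into the camera (it looks along -x), y level, z up, leaning 25 degrees to the robot. The window belongs at x = -120 mm, y = z = 0 here, cube axes parallel to these (cap leaning to the robot)
- dropper: amber dropper bottle, 40 mm across, 85 mm tall, standing beyond the housing or the mat; origin under its centre. Leave alone
- dishes: two stacked clear petri dishes with white lids, 90 mm across, 30 mm high; origin under their centre. Leave alone
- slide_box: yellow slide box with white lid, 85 x 100 x 32 mm, on the bench nearest the robot, between housing and mat; origin under its centre. Leave alone
Mind the look-alikes: they are no part of the job. What is meant by the cover is not red, and is the larger of those in its own colour.

How it is judged:
By the outcome, as a careful person would: the job done as asked, in the order asked, and still so for the second after the job is handed in, while the arm keeps its last pose, push and grip.
It also fails if it takes over 69 s, if anything falls off the work surface, if the arm or the gripper's body presses on something with over 40 N, if the wrist force passes 120 N, or if a joint passes its speed limit or range.

## Robot

A 6-joint arm with a two-finger parallel gripper is mounted at the origin on the work surface. World frame = base frame: x ahead of the robot, y to its left, z up, the work surface at z = 0. Lengths are in m, angles in rad, forces in N, time in s.
With the tool pointing down it reaches from about 0.425 to 0.95 m from the base axis. Payload 3.5 kg.
Tool frame: the origin (TCP) lies between the finger pads; the fingertips stand 25 mm ahead of it and the grasp point (between the pads) lies 6 mm ahead of it (ctrl.finger_overhang is the distance from the TCP to the fingertips, in m); x points along the fingers, y is the direction in which the jaws open and shut, and the axes are right-handed (so a half turn about x gives the same grasp; the last joint's range is limited). The gripper opens to 85 mm and grips with 20 to 120 N. Pads are 22 mm wide; open, the fingers measure 114 mm over their backs; the gripper's body (76 mm by 85 mm) begins 54 mm behind the grasp point. The pads swing forward as they close: fully open they stand 13 mm farther back than shut.
Start: joints at [-1.444, 0.286, 1.577, -0, 1.279, -0.15], TCP at [0.184, -0.649, 0.256] pointing down, gripper open.
Joint ranges: [-2.77, 2.77], [-0.9, 2.22], [0.21, 2.48], [-1.53, 4.67], [0.24, 2.81], [-2.84, 2.84]. Speed limits (rad/s): [2.79, 2.79, 3.14, 3.14, 3.14, 3.14].

## Interface

Orientations are given as a unit quaternion [x, y, z, w].
In Python, from plant import ctrl gives the robot as it stands.
- The arm moves only by the tool play_rows, never from a script. Its argument "targets" is a list of rows, each an object with "delta_pos": the shift along the world's x, y, z normalised to -1 to 1, where 1 is 1000 mm, a list of three; "delta_rot": the turn, a rotation vector about the world's x, y, z normalised to -1 to 1, where 1 is pi rad, a list of three; "claw": the finger opening in mm, from 0 to 85.4. In form: [{"delta_pos": [tx, ty, tz], "delta_rot": [wx, wy, wz], "claw": claw}, ...]. A call has 1 to 20 rows; each row is the pose to reach, as a shift and turn from the pose measured when the call began, turning the shorter way round; what a row does not reach only later rows make up. A row lasts 1/12 s, in which the tool goes at most 41.7 mm and 7.16 degrees, less where a joint would pass 70% of its speed; a pose out of reach is approached as far as the arm can. A call with a number of a shift or a turn outside -1 to 1 is refused whole. A call with a gripper value outside its range is refused whole. The fingers move at their own pace and stop on an object; "newtons" is the grip in N (left out, the last holds). Time passes only in rows, so rows that repeat a pose let the fingers close. It gives the time, the measured TCP pose, the force and the opening at its end, in the units of the state.
- ctrl.get_state(): the state, without advancing time (a new reading comes with each control period).
- ctrl.read_camera(name): name is "scene" or "top" or "wrist"; returns the picture (480x640x3 uint8, blue, green, red); there is no depth.
- ctrl.calibration(name): a dict with "fx", "fy", "cx", "cy" (pixels), "camera_from_world" (4x4, takes a point from world to camera coordinates). Camera axes: x right, y down, z forward; pixel columns grow to the right and rows downward; lengths in m; the calibration is good to about 2 mm. A picture is of the moment at which its call begins: read the wrist's pose just before it. calibration takes no time and is no camera call; for the wrist camera it gives the pose at the moment of the call.
- ctrl.sign_off(): hands the job in, once; it reports no verdict.
The state is a dict: "time": time; "qpos": joint angles; "dq": joint speeds; "joint_efforts": joint torques, N m; "eef_pos": TCP position; "tcp_rot": TCP orientation; "contact_force": force on the tool from outside, world axes, zero at the start; "wrist_torque": the same for the moment, N m; "opening": opening from 0.0 (shut) to 1.0 (fully open).
Only numpy, scipy, OpenCV 4.12 (cv2) and the standard library are available. Lean on these libraries where they do the work, as an engineer would, in place of code of your own. Each camera call takes 0.05 s, during which the arm holds its last target. There are 200 camera calls.

## Working session

There is one attempt and no reset: what is moved stays moved. The work goes in short steps, Python scripts to look and compute and a tool call to move; the robot and the scene stay as the last step left them, time stands still between calls to the robot, and variables do not carry over. Pictures are saved under pics/ and viewed, about 8 in all and at most 12, crops included, and the job is handed in when it is done.

Besides the shell and the picture viewer there is one more tool, called after ">>>" by a JSON object that holds its "op" and its "data". play_rows: Moves the arm, as the interface text tells. Its arguments: {"type":"object","properties":{"targets":{"type":"array"},"newtons":{"type":"number"}},"required":["targets"]}

```bash
mkdir -p pics; ls; python3 - <<'E'
from plant import ctrl
import cv2,json,numpy as np
s=ctrl.get_state();print(s, ctrl.finger_overhang)
for n in("scene","top"):
    im=ctrl.read_camera(n);cv2.imwrite(f"pics/{n}0.png",im)
    c=ctrl.calibration(n);print(n,{k:np.round(v,4).tolist() for k,v in c.items()})
E
```

```text
pics
{'time': 0.0, 'qpos': array([-1.44401003e+00,  2.87155023e-01,  1.57814991e+00, -2.50053445e-05,
        1.27860271e+00, -1.50032096e-01]), 'dq': array([ 2.54662382e-04, -1.03133024e-03, -1.94556083e-04, -1.79801423e-05,
        1.08368193e-03, -5.57906795e-04]), 'joint_efforts': array([ 1.18201110e-04, -4.05977154e+01, -2.92625499e+01, -2.38848770e-04,
        5.78609193e-03, -9.22431497e-06]), 'eef_pos': array([ 0.1844022 , -0.64871064,  0.25496887]), 'tcp_rot': array([ 0.70034476,  0.09837888, -0.70034266,  0.09674185]), 'contact_force': array([0.70761737, 0.3609524 , 0.10835223]), 'wrist_torque': array([-0.01879787,  0.03337605,  0.06345197]), 'opening': 0.9998651510087603} 0.025
scene {'fx': 537.2395, 'fy': 537.2395, 'cx': 312.0593, 'cy': 243.6574, 'camera_from_world': [[0.4577, 0.8889, 0.017, -0.3148], [0.6108, -0.3005, -0.7325, -0.2273], [-0.646, 0.3457, -0.6805, 1.936], [0.0, 0.0, 0.0, 1.0]]}
top {'fx': 597.8433, 'fy': 597.8433, 'cx': 327.336, 'cy': 241.4362, 'camera_from_world': [[-0.0061, -0.9999, -0.0123, 0.0612], [-0.9952, 0.0072, -0.0973, 0.5833], [0.0974, 0.0116, -0.9952, 1.457], [0.0, 0.0, 0.0, 1.0]]}
```

View pics/top0.png

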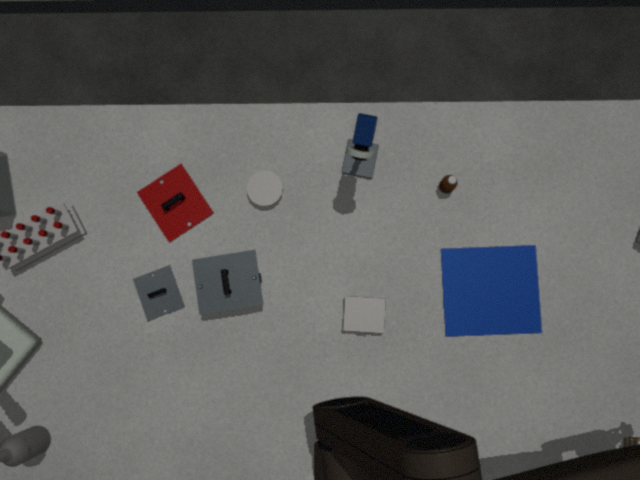

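View pics/scene0.png

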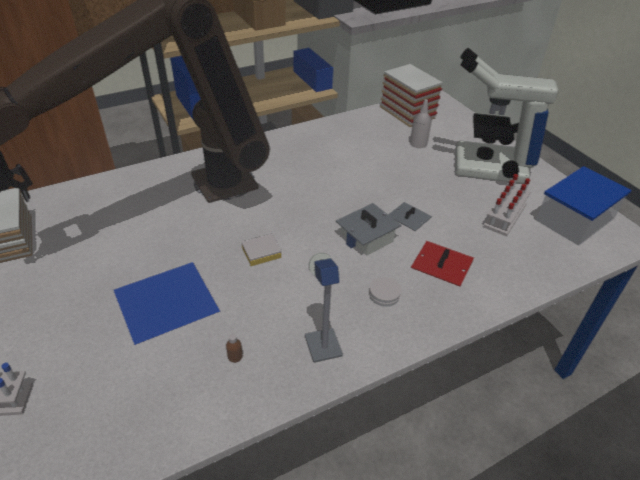

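```bash
cat > h.py <<'E'
import numpy as np,cv2
from scipy.spatial.transform import Rotation as R
from plant import ctrl
def ray(c,px):
    T=np.array(c["camera_from_world"]);px=np.atleast_2d(np.float64(px))
    d=np.c_[(px[:,0]-c["cx"])/c["fx"],(px[:,1]-c["cy"])/c["fy"],np.ones(len(px))]
    return -T[:3,:3].T@T[:3,3], d@T[:3,:3]
def cast(c,px,z):
    o,d=ray(c,px);return o+d*((z-o[2])/d[:,2])[:,None]
def proj(c,P):
    T=np.array(c["camera_from_world"]);q=np.atleast_2d(P)@T[:3,:3].T+T[:3,3]
    return np.c_[q[:,0]/q[:,2]*c["fx"]+c["cx"],q[:,1]/q[:,2]*c["fy"]+c["cy"]]
def tri(c1,p1,c2,p2):
    (o1,d1),(o2,d2)=ray(c1,p1),ray(c2,p2);d1,d2=d1[0],d2[0]
    s=np.linalg.lstsq(np.c_[d1,-d2],o2-o1,rcond=None)[0]
    a,b=o1+s[0]*d1,o2+s[1]*d2;return (a+b)/2,np.linalg.norm(a-b)
def blob(mask,box=None):
    m=np.zeros_like(mask)
    if box: x0,y0,x1,y1=box;m[y0:y1,x0:x1]=mask[y0:y1,x0:x1]
    else: m=mask
    cs=cv2.findContours(m,cv2.RETR_EXTERNAL,cv2.CHAIN_APPROX_NONE)[0]
    return max(cs,key=cv2.contourArea)
E
python3 - <<'E'
from h import *
im=cv2.imread("pics/top0.png");c=ctrl.calibration("top");hsv=cv2.cvtColor(im,cv2.COLOR_BGR2HSV);H,S,V=cv2.split(hsv)
def rep(name,mask,box,z):
    k=blob(mask.astype(np.uint8)*255,box);b=cv2.boxPoints(cv2.minAreaRect(k));P=cast(c,b,z)[:,:2]
    e=P[1]-P[0];f=P[2]-P[1]
    print(name,"ctr",P.mean(0).round(4),"edges",np.linalg.norm(e).round(4),np.degrees(np.arctan2(e[1],e[0])).round(1),np.linalg.norm(f).round(4),np.degrees(np.arctan2(f[1],f[0])).round(1))
print(hsv[300,205],hsv[270,240],hsv[350,250],hsv[165,350])
rep("mat",(S>150)&(H>100)&(H<130),(420,220,560,350),.003)
rep("plate",(S>20)&(V<140)|(V<60),(180,235,258,330),.061)
rep("bar",V<50,(205,255,245,310),.093)
rep("base",(S>20)&(V<140)&(V>60),(335,135,385,185),.012)
rep("head",(S>150)&(H>100)&(H<130),(340,100,390,160),.27)
rep("box",(V>190),(335,285,395,340),.03)
cv2.imwrite("pics/topcrop.png",np.hstack([cv2.resize(im[240:325,185:270],None,fx=4.6,fy=4.6,interpolation=2),cv2.resize(im[105:190,325:410],None,fx=4.6,fy=4.6,interpolation=2)]))
E
```

```text
[95 19 79] [101  24  85] [ 45   8 127] [102  27  94]
mat ctr [ 0.4608 -0.3502] edges 0.2408 -88.2 0.2156 179.9
plate ctr [0.4835 0.3011] edges 0.1519 -82.2 0.1329 -171.6
bar ctr [0.4814 0.2978] edges 0.0187 -81.4 0.0646 -170.5
base ctr [ 0.7763 -0.0382] edges 0.0518 -11.1 0.0414 -101.3
head ctr [ 0.7957 -0.0248] edges 0.0663 -11.7 0.0374 -102.2Traceback (most recent call last):
  File "<stdin>", line 13, in <module>
  File "<stdin>", line 4, in rep
  File "h.py", line 22, in blob
    return max(cs,key=cv2.contourArea)
ValueError: max() iterable argument is empty
```

```bash
python3 - <<'E'
from h import *
s=ctrl.get_state();A=R.from_quat(s["tcp_rot"]).as_matrix();print(A.round(3))
print("tool y yaw",np.degrees(np.arctan2(A[1,1],A[0,1])))
c=ctrl.calibration("wrist");T=np.array(c["camera_from_world"]);print("cam pos",(-T[:3,:3].T@T[:3,3]).round(3),"fwd",T[2,:3].round(3),c["fx"],c["cx"],c["cy"])
im=cv2.imread("pics/top0.png")
cv2.imwrite("pics/topcrop.png",np.hstack([cv2.resize(im[240:325,185:270],None,fx=4.6,fy=4.6,interpolation=2),cv2.resize(im[105:190,325:410],None,fx=4.6,fy=4.6,interpolation=2)]))
E
```

```text
[[-0.     0.273 -0.962]
 [ 0.002 -0.962 -0.273]
 [-1.    -0.002 -0.   ]]
tool y yaw -74.1407480588682
cam pos [ 0.264 -0.627  0.373] fwd [-0.304 -0.084 -0.949] 365.3988076695857 323.5469047086383 236.84392866485953
```

View pics/topcrop.png

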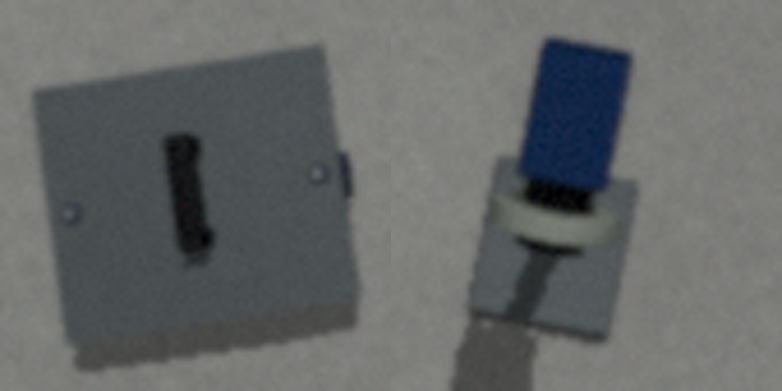

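>>> {"op": "play_rows", "data": {"targets": [{"delta_pos": [0.316,0.5,0.02],"delta_rot": [0,0,0.48],"claw": 85},{"delta_pos": [0.316,0.5,0.02],"delta_rot": [0,0,0.48],"claw": 85},{"delta_pos": [0.316,0.5,0.02],"delta_rot": [0,0,0.48],"claw": 85},{"delta_pos": [0.316,0.5,0.02],"delta_rot": [0,0,0.48],"claw": 85},{"delta_pos": [0.316,0.5,0.02],"delta_rot": [0,0,0.48],"claw": 85},{"delta_pos": [0.316,0.5,0.02],"delta_rot": [0,0,0.48],"claw": 85},{"delta_pos": [0.316,0.5,0.02],"delta_rot": [0,0,0.48],"claw": 85},{"delta_pos": [0.316,0.5,0.02],"delta_rot": [0,0,0.48],"claw": 85},{"delta_pos": [0.316,0.5,0.02],"delta_rot": [0,0,0.48],"claw": 85},{"delta_pos": [0.316,0.5,0.02],"delta_rot": [0,0,0.48],"claw": 85},{"delta_pos": [0.316,0.5,0.02],"delta_rot": [0,0,0.48],"claw": 85},{"delta_pos": [0.316,0.5,0.02],"delta_rot": [0,0,0.48],"claw": 85},{"delta_pos": [0.316,0.5,0.02],"delta_rot": [0,0,0.48],"claw": 85},{"delta_pos": [0.316,0.5,0.02],"delta_rot": [0,0,0.48],"claw": 85},{"delta_pos": [0.316,0.5,0.02],"delta_rot": [0,0,0.48],"claw": 85},{"delta_pos": [0.316,0.5,0.02],"delta_rot": [0,0,0.48],"claw": 85}]}}

```text
time: 1.43
eef_pos: [0.5012, -0.1462, 0.2747]
tcp_rot: [0.442, 0.552, -0.443, 0.551]
contact_force: [-0.9, -0.0, 0.1]
opening: 0.995
```

>>> {"op": "play_rows", "data": {"targets": [{"delta_pos": [-0.019,0.446,-0.025],"delta_rot": [0,0,0.48],"claw": 60},{"delta_pos": [-0.019,0.446,-0.025],"delta_rot": [0,0,0.48],"claw": 60},{"delta_pos": [-0.019,0.446,-0.025],"delta_rot": [0,0,0.48],"claw": 60},{"delta_pos": [-0.019,0.446,-0.025],"delta_rot": [0,0,0.48],"claw": 60},{"delta_pos": [-0.019,0.446,-0.025],"delta_rot": [0,0,0.48],"claw": 60},{"delta_pos": [-0.019,0.446,-0.025],"delta_rot": [0,0,0.48],"claw": 60},{"delta_pos": [-0.019,0.446,-0.025],"delta_rot": [0,0,0.48],"claw": 60},{"delta_pos": [-0.019,0.446,-0.025],"delta_rot": [0,0,0.48],"claw": 60},{"delta_pos": [-0.019,0.446,-0.025],"delta_rot": [0,0,0.48],"claw": 60},{"delta_pos": [-0.019,0.446,-0.025],"delta_rot": [0,0,0.48],"claw": 60},{"delta_pos": [-0.019,0.446,-0.025],"delta_rot": [0,0,0.48],"claw": 60},{"delta_pos": [-0.019,0.446,-0.025],"delta_rot": [0,0,0.48],"claw": 60},{"delta_pos": [-0.019,0.446,-0.025],"delta_rot": [0,0,0.48],"claw": 60},{"delta_pos": [-0.019,0.446,-0.025],"delta_rot": [0,0,0.48],"claw": 60},{"delta_pos": [-0.019,0.446,-0.025],"delta_rot": [0,0,0.48],"claw": 60}]}}

```text
time: 2.68
eef_pos: [0.4827, 0.2982, 0.2495]
tcp_rot: [-0.055, 0.705, 0.052, 0.705]
contact_force: [0.0, 0.2, -0.8]
opening: 0.704
```

```bash
python3 - <<'E'
from h import *
import pickle
s=ctrl.get_state();c=ctrl.calibration("wrist");im=ctrl.read_camera("wrist");cv2.imwrite("pics/w1.png",im);pickle.dump((s,c),open("w1.pkl","wb"))
print(s["eef_pos"],s["qpos"])
print(proj(c,[[.482,.300,.093]]))
E
```

```text
[0.48267057 0.29817361 0.24946063] [ 0.37566979  0.05737766  1.85054809 -0.00288047  1.2356942  -1.3454804 ]
[[327.4813118  223.21372238]]
```

View pics/w1.png

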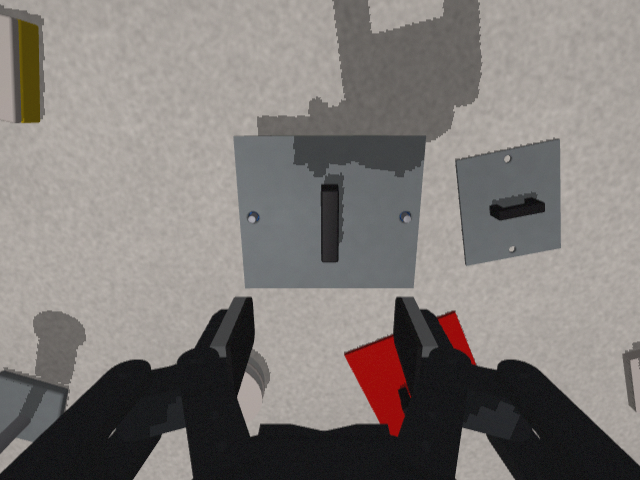

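```bash
python3 - <<'E'
from h import *
import pickle
s,c=pickle.load(open("w1.pkl","rb"));im=cv2.imread("pics/w1.png");V=im.max(2)
P=cast(c,[[253,217],[405,217]],.068)[:,:2];d=P[1]-P[0];print("pins",P,"dist",np.linalg.norm(d),"ctr",P.mean(0),"yaw",np.degrees(np.arctan2(d[1],d[0]))-90)
k=blob((V<58).astype(np.uint8)*255,(312,182,338,268));b=cv2.boxPoints(cv2.minAreaRect(k));print(b)
B=k[:,0,:].astype(float);x0,x1=np.percentile(B[:,0],[2,98]);print("rows",B[:,1].min(),B[:,1].max(),x0,x1,cast(c,[[(x0+x1)/2,(B[:,1].min()+B[:,1].max())/2]],.093))
q=[[234,136],[426,136],[414,288],[246,288]];Q=cast(c,q,.061)[:,:2];print(Q,Q.mean(0))
A=R.from_quat(s["tcp_rot"]).as_matrix();print(A.round(3), "yaw tool y-90",np.degrees(np.arctan2(A[1,1],A[0,1]))-90)
E
```

```text
pins [[0.49326172 0.23792221]
 [0.47377443 0.36542166]] dist 0.12898008767036795 ctr [0.48351807 0.30167194] yaw 8.689958378634017
[[321. 184.]
 [337. 184.]
 [337. 261.]
 [321. 261.]]
rows 184.0 261.0 321.0 337.0 [[0.48124709 0.30108425 0.093     ]]
[[0.42988572 0.21542846]
 [0.4064962  0.36919344]
 [0.5406918  0.39043189]
 [0.56432681 0.2365325 ]] [0.48535013 0.30289657]
[[-0.001 -0.151  0.989]
 [-0.003  0.989  0.151]
 [-1.    -0.003 -0.001]] yaw tool y-90 8.669197260473098
```

>>> {"op": "play_rows", "data": {"targets": [{"delta_pos": [0,0.003,-0.04],"delta_rot": [0,0,0],"claw": 50},{"delta_pos": [0,0.003,-0.08],"delta_rot": [0,0,0],"claw": 50},{"delta_pos": [0,0.003,-0.12],"delta_rot": [0,0,0],"claw": 50},{"delta_pos": [0,0.003,-0.14],"delta_rot": [0,0,0],"claw": 50},{"delta_pos": [0,0.003,-0.155],"delta_rot": [0,0,0],"claw": 50},{"delta_pos": [0,0.003,-0.155],"delta_rot": [0,0,0],"claw": 50},{"delta_pos": [0,0.003,-0.155],"delta_rot": [0,0,0],"claw": 50}], "newtons": 60}}

```text
time: 3.32
eef_pos: [0.4827, 0.3, 0.0942]
tcp_rot: [-0.054, 0.706, 0.051, 0.704]
contact_force: [-0.4, 0.0, 0.4]
opening: 0.587
```

>>> {"op": "play_rows", "data": {"targets": [{"delta_pos": [0,0,0],"delta_rot": [0,0,0],"claw": 5},{"delta_pos": [0,0,0],"delta_rot": [0,0,0],"claw": 5},{"delta_pos": [0,0,0],"delta_rot": [0,0,0],"claw": 5},{"delta_pos": [0,0,0],"delta_rot": [0,0,0],"claw": 5},{"delta_pos": [0,0,0],"delta_rot": [0,0,0],"claw": 5},{"delta_pos": [0,0,0],"delta_rot": [0,0,0],"claw": 5},{"delta_pos": [0,0,0],"delta_rot": [0,0,0],"claw": 5},{"delta_pos": [0,0,0],"delta_rot": [0,0,0],"claw": 5}], "newtons": 60}}

```text
time: 3.98
eef_pos: [0.484, 0.301, 0.0964]
tcp_rot: [-0.053, 0.705, 0.052, 0.706]
contact_force: [-1.2, 1.3, 5.9]
opening: 0.148
```

>>> {"op": "play_rows", "data": {"targets": [{"delta_pos": [0,0,0.005],"delta_rot": [0,0,0],"claw": 5},{"delta_pos": [0,0,0.012],"delta_rot": [0,0,0],"claw": 5},{"delta_pos": [0,0,0.02],"delta_rot": [0,0,0],"claw": 5},{"delta_pos": [0,0,0.03],"delta_rot": [0,0,0],"claw": 5},{"delta_pos": [0,0,0.05],"delta_rot": [0,0,0],"claw": 5},{"delta_pos": [0,0,0.08],"delta_rot": [0,0,0],"claw": 5},{"delta_pos": [0,0,0.11],"delta_rot": [0,0,0],"claw": 5},{"delta_pos": [0,0,0.13],"delta_rot": [0,0,0],"claw": 5},{"delta_pos": [0,0,0.14],"delta_rot": [0,0,0],"claw": 5},{"delta_pos": [0,0,0.14],"delta_rot": [0,0,0],"claw": 5}]}}

```text
time: 4.82
eef_pos: [0.4853, 0.3013, 0.2401]
tcp_rot: [-0.053, 0.703, 0.052, 0.708]
contact_force: [-0.0, 0.3, -2.2]
opening: 0.148
```

```bash
python3 - <<'E'
from h import *
import pickle
s=ctrl.get_state();c=ctrl.calibration("wrist");im=ctrl.read_camera("wrist");t=ctrl.read_camera("top");print(s["contact_force"],s["wrist_torque"],s["eef_pos"])
pickle.dump((s,c),open("w2.pkl","wb"));cv2.imwrite("pics/w2f.png",im);cv2.imwrite("pics/t2f.png",t)
cv2.imwrite("pics/w2.png",np.hstack([cv2.resize(im,(400,300)),cv2.resize(t[230:350,170:330],(400,300))]))
E
```

```text
[-0.04457844  0.26541237 -2.158381  ] [ 0.05991313 -0.07166351  0.03101764] [0.48527067 0.3013031  0.24009154]
```

View pics/w2.png

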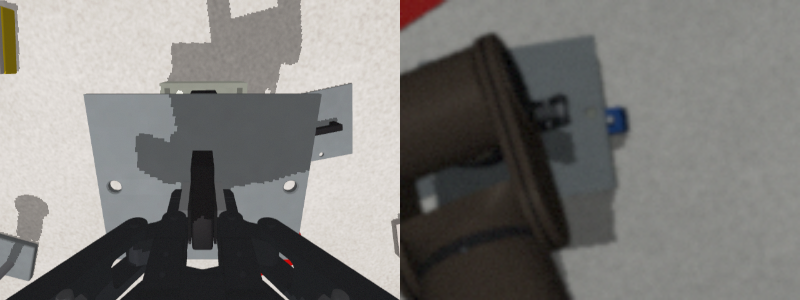

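>>> {"op": "play_rows", "data": {"targets": [{"delta_pos": [0,-0.01,0.02],"delta_rot": [0,0,0],"claw": 5},{"delta_pos": [0,-0.03,0.02],"delta_rot": [0,0,0],"claw": 5},{"delta_pos": [0,-0.06,0.02],"delta_rot": [0,0,-0.005],"claw": 5},{"delta_pos": [0,-0.1,0.02],"delta_rot": [0,0,-0.01],"claw": 5},{"delta_pos": [0,-0.14,0.02],"delta_rot": [0,0,-0.012],"claw": 5},{"delta_pos": [0,-0.18,0.02],"delta_rot": [0,0,-0.015],"claw": 5},{"delta_pos": [0,-0.22,0.02],"delta_rot": [0,0,-0.018],"claw": 5},{"delta_pos": [0,-0.26,0.02],"delta_rot": [0,0,-0.02],"claw": 5},{"delta_pos": [0,-0.3,0.02],"delta_rot": [0,0,-0.022],"claw": 5},{"delta_pos": [0,-0.34,0.02],"delta_rot": [0,0,-0.025],"claw": 5},{"delta_pos": [0,-0.38,0.02],"delta_rot": [0,0,-0.028],"claw": 5},{"delta_pos": [-0.005,-0.42,0.02],"delta_rot": [0,0,-0.03],"claw": 5},{"delta_pos": [-0.01,-0.46,0.02],"delta_rot": [0,0,-0.033],"claw": 5},{"delta_pos": [-0.015,-0.5,0.02],"delta_rot": [0,0,-0.036],"claw": 5},{"delta_pos": [-0.02,-0.54,0.01],"delta_rot": [0,0,-0.04],"claw": 5},{"delta_pos": [-0.024,-0.58,0],"delta_rot": [0,0,-0.043],"claw": 5},{"delta_pos": [-0.024,-0.61,-0.02],"delta_rot": [0,0,-0.043],"claw": 5},{"delta_pos": [-0.024,-0.635,-0.04],"delta_rot": [0,0,-0.043],"claw": 5},{"delta_pos": [-0.024,-0.651,-0.06],"delta_rot": [0,0,-0.043],"claw": 5},{"delta_pos": [-0.024,-0.651,-0.07],"delta_rot": [0,0,-0.043],"claw": 5}]}}

```text
time: 6.58
eef_pos: [0.4568, -0.3516, 0.1599]
tcp_rot: [-0.003, 0.709, 0.005, 0.705]
contact_force: [0.1, 1.4, -3.2]
opening: 0.148
```

```bash
python3 - <<'E'
from h import *
s=ctrl.get_state();A=R.from_quat(s["tcp_rot"]);M=A.as_matrix();print(s["eef_pos"],M.round(4),s["contact_force"],s["opening"])
y=np.radians(1);want=np.c_[[0,0,-1],[-np.sin(y),np.cos(y),0],[np.cos(y),np.sin(y),0]]
print("drot",((R.from_matrix(want)*A.inv()).as_rotvec()/np.pi).round(4))
E
```

```text
[ 0.45681732 -0.35164425  0.1598841 ] [[-0.0063 -0.0102  0.9999]
 [ 0.0025  0.9999  0.0102]
 [-1.      0.0025 -0.0063]] [ 0.1465009   1.40590504 -3.24758595] 0.1484173007890347
drot [-0.0008 -0.002   0.0023]
```

>>> {"op": "play_rows", "data": {"targets": [{"delta_pos": [0.004,0.001,-0.03],"delta_rot": [0,-0.002,0],"claw": 5},{"delta_pos": [0.004,0.001,-0.06],"delta_rot": [0,-0.002,0],"claw": 5},{"delta_pos": [0.004,0.001,-0.085],"delta_rot": [0,-0.002,0],"claw": 5},{"delta_pos": [0.004,0.001,-0.1],"delta_rot": [0,-0.002,0],"claw": 5},{"delta_pos": [0.004,0.001,-0.107],"delta_rot": [0,-0.002,0],"claw": 5},{"delta_pos": [0.004,0.001,-0.111],"delta_rot": [0,-0.002,0],"claw": 5},{"delta_pos": [0.004,0.001,-0.113],"delta_rot": [0,-0.002,0],"claw": 5},{"delta_pos": [0.004,0.001,-0.115],"delta_rot": [0,-0.002,0],"claw": 5},{"delta_pos": [0.004,0.001,-0.115],"delta_rot": [0,-0.002,0],"claw": 5}]}}

```text
time: 7.33
eef_pos: [0.4614, -0.351, 0.0458]
tcp_rot: [-0.003, 0.707, 0.004, 0.708]
contact_force: [0.1, 0.4, -2.5]
opening: 0.147
```

Not touching yet; ease down.

>>> {"op": "play_rows", "data": {"targets": [{"delta_pos": [0,0,-0.001],"delta_rot": [0,0,0],"claw": 5},{"delta_pos": [0,0,-0.002],"delta_rot": [0,0,0],"claw": 5},{"delta_pos": [0,0,-0.003],"delta_rot": [0,0,0],"claw": 5},{"delta_pos": [0,0,-0.003],"delta_rot": [0,0,0],"claw": 5}]}}

```text
time: 7.67
eef_pos: [0.4617, -0.3515, 0.0435]
tcp_rot: [-0.004, 0.706, 0.004, 0.708]
contact_force: [-0.1, 0.5, -2.1]
opening: 0.15
```

>>> {"op": "play_rows", "data": {"targets": [{"delta_pos": [0,0,-0.001],"delta_rot": [0,0,0],"claw": 5},{"delta_pos": [0,0,-0.002],"delta_rot": [0,0,0],"claw": 5},{"delta_pos": [0,0,-0.002],"delta_rot": [0,0,0],"claw": 5},{"delta_pos": [0,0,-0.002],"delta_rot": [0,0,0],"claw": 5}]}}

```text
time: 8.0
eef_pos: [0.4618, -0.3515, 0.0434]
tcp_rot: [-0.003, 0.707, 0.004, 0.707]
contact_force: [-4.9, 4.3, 8.7]
opening: 0.15
```

>>> {"op": "play_rows", "data": {"targets": [{"delta_pos": [0,0,0],"delta_rot": [0,0,0],"claw": 25},{"delta_pos": [0,0,0],"delta_rot": [0,0,0],"claw": 45},{"delta_pos": [0,0,0],"delta_rot": [0,0,0],"claw": 50},{"delta_pos": [0,0,0],"delta_rot": [0,0,0],"claw": 50},{"delta_pos": [0,0,0.01],"delta_rot": [0,0,0],"claw": 50},{"delta_pos": [0,0,0.03],"delta_rot": [0,0,0],"claw": 50},{"delta_pos": [0,0,0.07],"delta_rot": [0,0,0],"claw": 50},{"delta_pos": [0,0,0.11],"delta_rot": [0,0,0],"claw": 50},{"delta_pos": [0,0,0.15],"delta_rot": [0,0,0],"claw": 50},{"delta_pos": [0,0,0.18],"delta_rot": [0,0,0],"claw": 50},{"delta_pos": [0,0,0.2],"delta_rot": [0,0,0],"claw": 50}]}}

```text
time: 8.92
eef_pos: [0.4628, -0.3525, 0.2491]
tcp_rot: [-0.005, 0.705, 0.002, 0.709]
contact_force: [0.2, -0.0, -0.6]
opening: 0.584
```

```bash
python3 - <<'E'
from h import *
import pickle
s=ctrl.get_state();c=ctrl.calibration("wrist");im=ctrl.read_camera("wrist");print(s["contact_force"],s["eef_pos"],s["qpos"])
pickle.dump((s,c),open("w3.pkl","wb"));cv2.imwrite("pics/w3.png",im)
T=np.array(c["camera_from_world"]);A=R.from_quat(s["tcp_rot"]).as_matrix()
print("cam in tool",(A.T@(-T[:3,:3].T@T[:3,3]-s["eef_pos"])).round(4),(A.T@T[:3,:3].T).round(3))
t=cv2.imread("pics/top0.png");S=ctrl.read_camera("scene");cv2.imwrite("pics/s3.png",S)
cv2.imwrite("pics/v3.png",np.hstack([cv2.resize(im,(400,300)),cv2.resize(S[240:375,270:450],(400,300))]))
E
```

```text
[ 0.21250923 -0.03221791 -0.56320268] [ 0.46279953 -0.35247947  0.24905408] [-8.25804553e-01  8.49908263e-02  1.82207536e+00  1.57152572e-03
  1.22728709e+00 -2.40796112e+00]
cam in tool [-0.1181 -0.0004 -0.08  ] [[ 0.    -0.315  0.949]
 [ 1.    -0.    -0.   ]
 [ 0.     0.949  0.315]]
```

View pics/v3.png

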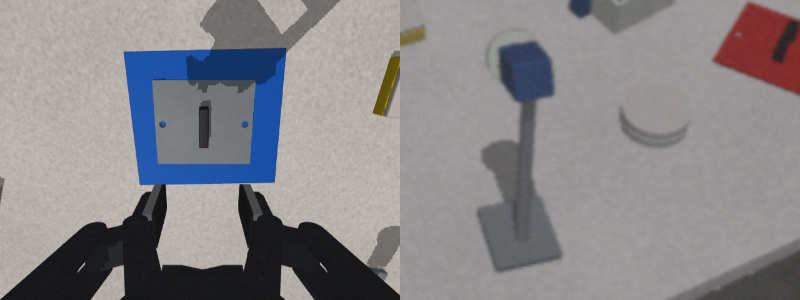

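```bash
cat >> h.py <<'E'
def want(az,th):  # flipped grasp: tool z horizontal azimuth az, tool x pitched th forward from down (deg)
    a,t=np.radians([az,th]);f=np.array([np.cos(a),np.sin(a),0]);u=np.array([0,0,1.])
    x=np.sin(t)*f-np.cos(t)*u;z=np.cos(t)*f+np.sin(t)*u
    return R.from_matrix(np.c_[x,np.cross(z,x),z])
def delta(pos,Rw):
    s=ctrl.get_state();return "dpos",(np.array(pos)-s["eef_pos"]).round(4),"drot",((Rw*R.from_quat(s["tcp_rot"]).inv()).as_rotvec()/np.pi).round(4)
E
python3 -c "
from h import *
print(delta([.53,.02,.31],want(-11,55)))"
```

```text
('dpos', array([0.0665, 0.3733, 0.0601]), 'drot', array([-0.0253, -0.3023, -0.0585]))
```

>>> {"op": "play_rows", "data": {"targets": [{"delta_pos": [0.067,0.373,0.06],"delta_rot": [-0.025,-0.302,-0.058],"claw": 85},{"delta_pos": [0.067,0.373,0.06],"delta_rot": [-0.025,-0.302,-0.058],"claw": 85},{"delta_pos": [0.067,0.373,0.06],"delta_rot": [-0.025,-0.302,-0.058],"claw": 85},{"delta_pos": [0.067,0.373,0.06],"delta_rot": [-0.025,-0.302,-0.058],"claw": 85},{"delta_pos": [0.067,0.373,0.06],"delta_rot": [-0.025,-0.302,-0.058],"claw": 85},{"delta_pos": [0.067,0.373,0.06],"delta_rot": [-0.025,-0.302,-0.058],"claw": 85},{"delta_pos": [0.067,0.373,0.06],"delta_rot": [-0.025,-0.302,-0.058],"claw": 85},{"delta_pos": [0.067,0.373,0.06],"delta_rot": [-0.025,-0.302,-0.058],"claw": 85},{"delta_pos": [0.067,0.373,0.06],"delta_rot": [-0.025,-0.302,-0.058],"claw": 85},{"delta_pos": [0.067,0.373,0.06],"delta_rot": [-0.025,-0.302,-0.058],"claw": 85},{"delta_pos": [0.067,0.373,0.06],"delta_rot": [-0.025,-0.302,-0.058],"claw": 85},{"delta_pos": [0.067,0.373,0.06],"delta_rot": [-0.025,-0.302,-0.058],"claw": 85}]}}

```text
time: 10.02
eef_pos: [0.5302, 0.0225, 0.309]
tcp_rot: [0.028, 0.3, -0.088, 0.949]
contact_force: [-0.5, -1.1, -0.4]
opening: 0.994
```

```bash
python3 - <<'E'
from h import *
import pickle
s=ctrl.get_state();c=ctrl.calibration("wrist");im=ctrl.read_camera("wrist");print(s["eef_pos"],s["qpos"].round(3))
pickle.dump((s,c),open("w4.pkl","wb"));cv2.imwrite("pics/w4.png",im)
E
```

```text
[0.53021741 0.02250523 0.30898716] [-0.129 -0.462  2.352 -0.159  0.298 -1.386]
```

View pics/w4.png

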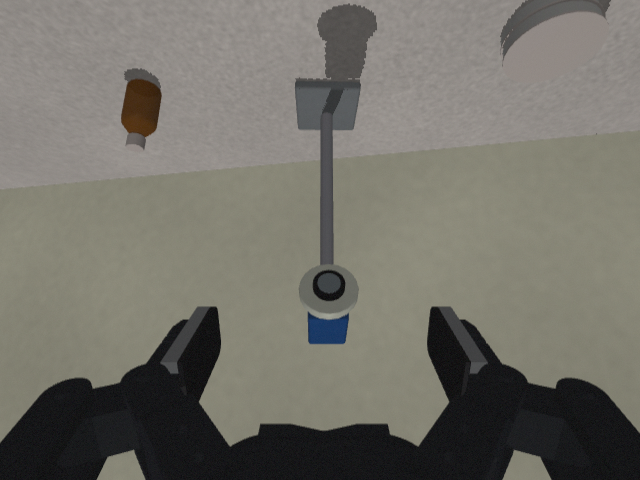

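```bash
python3 - <<'E'
from h import *
import pickle
s,c=pickle.load(open("w4.pkl","rb"));im=cv2.imread("pics/w4.png");V=im.max(2);hsv=cv2.cvtColor(im,cv2.COLOR_BGR2HSV)
k=blob((V<60).astype(np.uint8)*255,(300,262,360,310));e=cv2.fitEllipse(cv2.convexHull(k));print("lens",e)
k2=blob(((V>105)&(hsv[...,1]<40)).astype(np.uint8)*255,(285,262,370,318));
print("bgr ring",im[300,310],im[300,280],im[120,305],im[82,320],im[60,300])
u=np.array(e[0]);o,d=ray(c,u);d=d[0];print("cam",o.round(4),"dir",d.round(3),"az",np.degrees(np.arctan2(d[1],d[0])))
print("z=.25:",cast(c,[u],.25))
for dep in(.36,.365,.37): print(dep,o+d*dep)
ct=ctrl.calibration("top");P=cast(ct,[[360.7,153.3]],.25);print("top ring@.25",P)
cv2.imwrite("pics/w4c.png",np.hstack([cv2.resize(im[65:145,280:380],None,fx=4,fy=4,interpolation=2),cv2.resize(im[260:340,280:380],None,fx=4,fy=4,interpolation=2)]))
print(delta([.50,.12,.45],want(-15,35)))
E
```

```text
lens ((328.5060119628906, 285.11932373046875), (30.75471305847168, 33.118873596191406), 92.46367645263672)
bgr ring [ 93 102 100] [120 134 136] [92 91 89] [66 65 62] [134 138 144]
cam [0.3909 0.0484 0.3108] dir [ 0.981 -0.171 -0.161] az -9.88781711863018
z=.25: [[ 0.76064118 -0.01601683  0.25      ]]
0.36 [ 0.74407014 -0.01312836  0.25272504]
0.365 [ 0.74897517 -0.01398335  0.25191843]
0.37 [ 0.75388021 -0.01483834  0.25111181]
top ring@.25 [[ 0.75126119 -0.01790268  0.25      ]]
('dpos', array([-0.0301,  0.0986,  0.1414]), 'drot', array([ 0.0247,  0.1074, -0.0238]))
```

View pics/w4c.png

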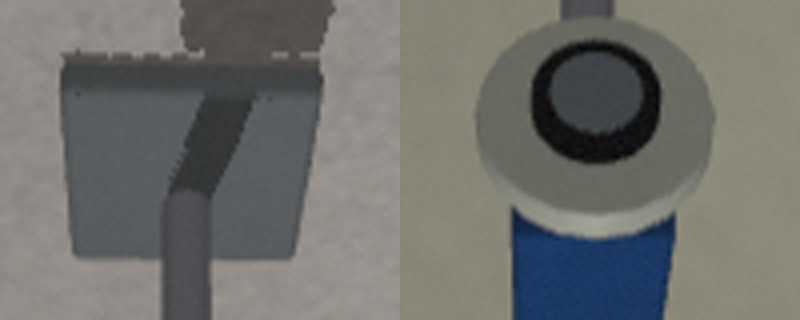

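>>> {"op": "play_rows", "data": {"targets": [{"delta_pos": [-0.03,0.1,0.14],"delta_rot": [0.025,0.107,-0.024],"claw": 85},{"delta_pos": [-0.03,0.1,0.14],"delta_rot": [0.025,0.107,-0.024],"claw": 85},{"delta_pos": [-0.03,0.1,0.14],"delta_rot": [0.025,0.107,-0.024],"claw": 85},{"delta_pos": [-0.03,0.1,0.14],"delta_rot": [0.025,0.107,-0.024],"claw": 85},{"delta_pos": [-0.03,0.1,0.14],"delta_rot": [0.025,0.107,-0.024],"claw": 85},{"delta_pos": [-0.03,0.1,0.14],"delta_rot": [0.025,0.107,-0.024],"claw": 85},{"delta_pos": [-0.03,0.1,0.14],"delta_rot": [0.025,0.107,-0.024],"claw": 85}]}}

```text
time: 10.65
eef_pos: [0.5003, 0.1216, 0.4498]
tcp_rot: [0.061, 0.457, -0.115, 0.88]
contact_force: [-0.5, 0.5, -0.7]
opening: 0.997
```

```bash
python3 - <<'E'
from h import *
import pickle
s=ctrl.get_state();c=ctrl.calibration("wrist");im=ctrl.read_camera("wrist");print(s["eef_pos"],s["dq"].round(3))
pickle.dump((s,c),open("w5.pkl","wb"));cv2.imwrite("pics/w5.png",im)
p=proj(c,[[.75,-.016,.25],[.78,-.025,.012]]).round(1);print(p)
(a,b),(e,f)=np.clip(p.astype(int),[50,40],[590,440])
print("origins",a-50,b-40,e-50,f-40)
cv2.imwrite("pics/w5c.png",np.hstack([cv2.resize(im[b-40:b+40,a-50:a+50],None,fx=4,fy=4,interpolation=2),cv2.resize(im[f-40:f+40,e-50:e+50],None,fx=4,fy=4,interpolation=2)]))
s,c=pickle.load(open("w4.pkl","rb"))
P=cast(c,[[295.5,87.5],[360.5,87.5],[354.5,129.25],[298.75,129.25]],.012)[:,:2];print(P,P.mean(0))
for i in range(4):
    d=P[(i+1)%4]-P[i];print(np.linalg.norm(d),np.degrees(np.arctan2(d[1],d[0])))
E
```

```text
[0.50034118 0.12163738 0.44977857] [-0.026  0.017  0.084 -0.006  0.004  0.009]
[[271.  269.7]
 [283.8 163.4]]
origins 221 229 233 123
[[ 0.74779306 -0.05324609]
 [ 0.76224218  0.02365877]
 [ 0.84890468  0.00726889]
 [ 0.83414008 -0.07135962]] [ 0.79827    -0.02341951]
0.07825046052960721 79.35914276700663
0.08819873850073488 -10.709470391044418
0.08000272269203404 -100.63497536549184
0.08822645208152996 168.15251299448198
```

View pics/w5c.png

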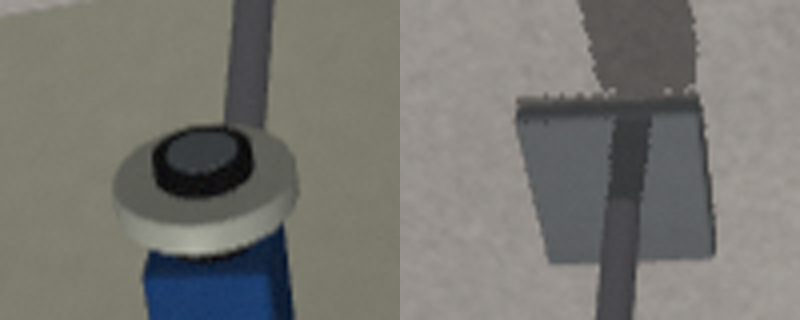

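```bash
python3 - <<'E'
from h import *
import pickle
s4,c4=pickle.load(open("w4.pkl","rb"));s5,c5=pickle.load(open("w5.pkl","rb"))
L,g=tri(c4,[329.25,283],c5,[271.25,267.5]);print("lens",L,"gap",g)
print(cast(c4,[[329.25,283]],.25),cast(c5,[[271.25,267.5]],.25))
P=cast(c5,[[262.25,153],[307.75,150.5],[311.5,187.25],[270.25,188.75]],.012)[:,:2];print(P.mean(0))
for i in range(4):
    d=P[(i+1)%4]-P[i];print(np.linalg.norm(d),np.degrees(np.arctan2(d[1],d[0])))
a=np.radians(-11);p=np.radians(25);xh=np.array([np.cos(p)*np.cos(a),np.cos(p)*np.sin(a),np.sin(p)])
L[2]=.25;print("lens used",L,"window",L-.12*xh,"cube centre",L-.1415*xh)
print(delta([.482+.033,.302+.005,.25],want(8.7,0)))
E
```

```text
lens [ 0.74320627 -0.01254933  0.2509699 ] gap 0.0007318181160116831
[[ 0.74787236 -0.01303049  0.25      ]] [[ 0.74489735 -0.01364575  0.25      ]]
[ 0.79885301 -0.02372637]
0.07826598593128392 78.93736860736934
0.08886329768945372 -12.362831708019167
0.0787489569172493 -102.12623584899822
0.087414004826601 167.30783359749512
lens used [ 0.74320627 -0.01254933  0.25      ] window [0.63644751 0.00820247 0.19928581] cube centre [0.6173199  0.0119205  0.19019952]
('dpos', array([ 0.0151,  0.186 , -0.1972]), 'drot', array([0.0105, 0.195 , 0.1277]))
```

>>> {"op": "play_rows", "data": {"targets": [{"delta_pos": [-0.015,0.181,-0.19],"delta_rot": [0.0105,0.195,0.128],"claw": 55},{"delta_pos": [-0.015,0.181,-0.19],"delta_rot": [0.0105,0.195,0.128],"claw": 55},{"delta_pos": [-0.015,0.181,-0.19],"delta_rot": [0.0105,0.195,0.128],"claw": 55},{"delta_pos": [-0.015,0.181,-0.19],"delta_rot": [0.0105,0.195,0.128],"claw": 55},{"delta_pos": [-0.015,0.181,-0.19],"delta_rot": [0.0105,0.195,0.128],"claw": 55},{"delta_pos": [-0.015,0.181,-0.19],"delta_rot": [0.0105,0.195,0.128],"claw": 55},{"delta_pos": [-0.015,0.181,-0.19],"delta_rot": [0.0105,0.195,0.128],"claw": 55},{"delta_pos": [-0.015,0.181,-0.19],"delta_rot": [0.0105,0.195,0.128],"claw": 55},{"delta_pos": [-0.015,0.181,-0.19],"delta_rot": [0.0105,0.195,0.128],"claw": 55},{"delta_pos": [-0.015,0.181,-0.19],"delta_rot": [0.0105,0.195,0.128],"claw": 55}]}}

```text
time: 11.53
eef_pos: [0.4853, 0.3008, 0.2586]
tcp_rot: [-0.053, 0.704, 0.054, 0.706]
contact_force: [-0.2, -0.0, -0.8]
opening: 0.648
```

```bash
python3 - <<'E'
from h import *
import pickle
s=ctrl.get_state();c=ctrl.calibration("wrist");im=ctrl.read_camera("wrist");print(s["eef_pos"])
pickle.dump((s,c),open("w6.pkl","wb"));cv2.imwrite("pics/w6.png",im)
hsv=cv2.cvtColor(im,cv2.COLOR_BGR2HSV);H,S,V=cv2.split(hsv)
for n,lo,hi in(("green",40,85),("amber",5,28)):
    k=blob(((H>lo)&(H<hi)&(S>100)&(V>40)).astype(np.uint8)*255,(200,100,460,320));r=cv2.minAreaRect(k);b=cv2.boxPoints(r)
    P=cast(c,b,.051)[:,:2];print(n,r,P.mean(0),[(np.linalg.norm(P[i+1]-P[i]).round(4),np.degrees(np.arctan2(*(P[i+1]-P[i])[::-1])).round(1)) for i in(0,1)])
cv2.imwrite("pics/w6c.png",im[90:330,180:480])
print(delta([.483,.302,.25],want(8.7,0)))
E
```

```text
[0.4853175  0.30079755 0.25855718]
green ((326.0, 170.0), (42.0, 36.0), 90.0) [0.45201141 0.29731102] [(np.float64(0.0313), np.float64(98.6)), (np.float64(0.037), np.float64(9.7))]
amber ((327.0, 241.5), (37.0, 34.0), 90.0) [0.51810162 0.30845236] [(np.float64(0.0315), np.float64(98.6)), (np.float64(0.037), np.float64(9.7))]
('dpos', array([-0.0026,  0.0011, -0.0095]), 'drot', array([-0.0004,  0.0013,  0.0002]))
```

View pics/w6c.png

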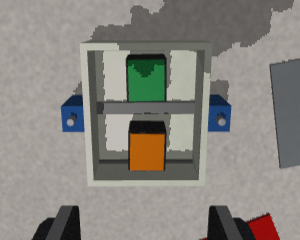

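>>> {"op": "play_rows", "data": {"targets": [{"delta_pos": [-0.033,-0.0035,-0.02],"delta_rot": [0,0.001,0],"claw": 55},{"delta_pos": [-0.033,-0.0035,-0.06],"delta_rot": [0,0.001,0],"claw": 55},{"delta_pos": [-0.033,-0.0035,-0.1],"delta_rot": [0,0.001,0],"claw": 55},{"delta_pos": [-0.033,-0.0035,-0.13],"delta_rot": [0,0.001,0],"claw": 55},{"delta_pos": [-0.033,-0.0035,-0.145],"delta_rot": [0,0.001,0],"claw": 55},{"delta_pos": [-0.033,-0.0035,-0.145],"delta_rot": [0,0.001,0],"claw": 55}]}}

```text
time: 12.08
eef_pos: [0.4507, 0.2957, 0.1125]
tcp_rot: [-0.053, 0.706, 0.053, 0.704]
contact_force: [-0.7, -1.4, 0.1]
opening: 0.645
```

```bash
python3 -c "
from h import *
print(ctrl.get_state()['eef_pos'],delta([.4515,.297,.047],want(8.7,0)))"
```

```text
[0.45071353 0.29574607 0.11246959] ('dpos', array([ 0.0008,  0.0013, -0.0655]), 'drot', array([ 0.0001, -0.0009,  0.0006]))
```

>>> {"op": "play_rows", "data": {"targets": [{"delta_pos": [0.001,0.001,-0.02],"delta_rot": [0,-0.001,0],"claw": 55},{"delta_pos": [0.001,0.001,-0.035],"delta_rot": [0,-0.001,0],"claw": 55},{"delta_pos": [0.001,0.001,-0.05],"delta_rot": [0,-0.001,0],"claw": 55},{"delta_pos": [0.001,0.001,-0.06],"delta_rot": [0,-0.001,0],"claw": 55},{"delta_pos": [0.001,0.001,-0.065],"delta_rot": [0,-0.001,0],"claw": 55},{"delta_pos": [0.001,0.001,-0.065],"delta_rot": [0,-0.001,0],"claw": 55}]}}

```text
time: 12.58
eef_pos: [0.4523, 0.2966, 0.0483]
tcp_rot: [-0.053, 0.705, 0.053, 0.706]
contact_force: [0.5, 0.9, 0.5]
opening: 0.647
```

>>> {"op": "play_rows", "data": {"targets": [{"delta_pos": [0,0,0],"delta_rot": [0,0,0],"claw": 45},{"delta_pos": [0,0,0],"delta_rot": [0,0,0],"claw": 40},{"delta_pos": [0,0,0],"delta_rot": [0,0,0],"claw": 36},{"delta_pos": [0,0,0],"delta_rot": [0,0,0],"claw": 30},{"delta_pos": [0,0,0],"delta_rot": [0,0,0],"claw": 25},{"delta_pos": [0,0,0],"delta_rot": [0,0,0],"claw": 25},{"delta_pos": [0,0,0],"delta_rot": [0,0,0],"claw": 25}], "newtons": 40}}

```text
time: 13.17
eef_pos: [0.4535, 0.2973, 0.0499]
tcp_rot: [-0.052, 0.704, 0.053, 0.707]
contact_force: [-1.2, -0.2, 5.9]
opening: 0.414
```

>>> {"op": "play_rows", "data": {"targets": [{"delta_pos": [0,0,0.005],"delta_rot": [0,0,0],"claw": 25},{"delta_pos": [0,0,0.015],"delta_rot": [0,0,0],"claw": 25},{"delta_pos": [0,0,0.03],"delta_rot": [0,0,0],"claw": 25},{"delta_pos": [0,0,0.055],"delta_rot": [0,0,0],"claw": 25},{"delta_pos": [0,0,0.085],"delta_rot": [0,0,0],"claw": 25},{"delta_pos": [0,0,0.12],"delta_rot": [0,0,0],"claw": 25},{"delta_pos": [0,0,0.15],"delta_rot": [0,0,0],"claw": 25},{"delta_pos": [0,0,0.17],"delta_rot": [0,0,0],"claw": 25},{"delta_pos": [0,0,0.18],"delta_rot": [0,0,0],"claw": 25},{"delta_pos": [0,0,0.18],"delta_rot": [0,0,0],"claw": 25}]}}

```text
time: 14.0
eef_pos: [0.4545, 0.2977, 0.2331]
tcp_rot: [-0.052, 0.702, 0.054, 0.708]
contact_force: [0.5, 0.8, -1.7]
opening: 0.412
```

```bash
python3 - <<'E'
from h import *
import pickle
s=ctrl.get_state();c=ctrl.calibration("wrist");im=ctrl.read_camera("wrist");print(s["eef_pos"],s["contact_force"],s["opening"])
pickle.dump((s,c),open("w7.pkl","wb"));cv2.imwrite("pics/w7.png",im)
hsv=cv2.cvtColor(im,cv2.COLOR_BGR2HSV);H,S,V=cv2.split(hsv)
k=blob(((H>40)&(H<85)&(S>90)&(V>30)).astype(np.uint8)*255)
r=cv2.boundingRect(k);print("cap",r)
A=R.from_quat(s["tcp_rot"]);
# cap corners px -> plane tool-x = 0.0214-0.0225
x,y,w,h=r
T=np.array(c["camera_from_world"])
for xt in(-.004,-.001,.002):
    o,d=ray(c,[[x,y+h/2],[x+w,y+h/2],[x+w/2,y],[x+w/2,y+h]])
    o=A.inv().apply(o-s["eef_pos"]);d=A.inv().apply(d)
    print(xt,(o+d*((xt-o[0])/d[:,0])[:,None]).round(4).tolist())
cv2.imwrite("pics/w7c.png",cv2.resize(im[200:440,180:480],(750,600)))
E
```

```text
[0.45454589 0.29771429 0.23308782] [ 0.5296937   0.84938263 -1.68272954] 0.41201708461329345
cap (279, 292, 90, 88)
-0.004 [[-0.004, -0.0168, -0.0044], [-0.004, 0.0158, -0.0044], [-0.004, -0.0005, -0.0221], [-0.004, -0.0005, 0.0149]]
-0.001 [[-0.001, -0.0172, -0.0024], [-0.001, 0.0162, -0.0024], [-0.001, -0.0005, -0.0205], [-0.001, -0.0005, 0.0174]]
0.002 [[0.002, -0.0176, -0.0004], [0.002, 0.0166, -0.0004], [0.002, -0.0005, -0.019], [0.002, -0.0005, 0.0199]]
```

View pics/w7c.png

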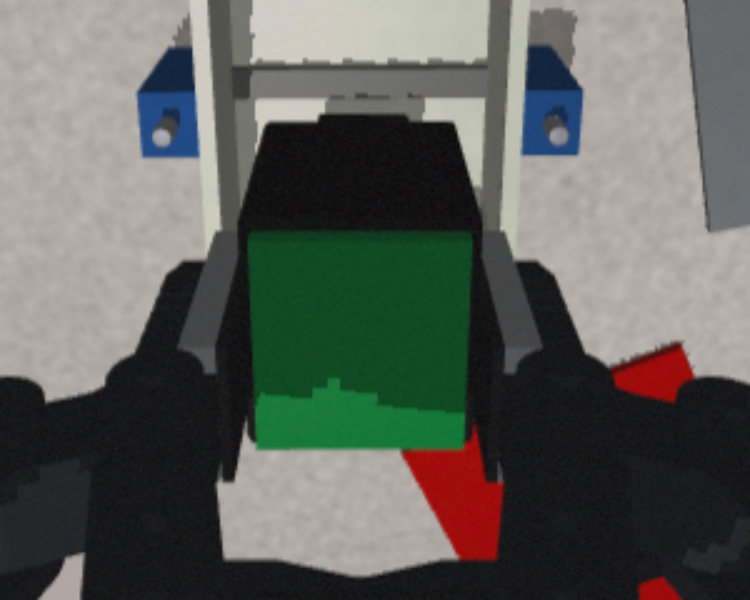

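```bash
cat > goal.py <<'E'
from h import *
L=np.array([.7448,-.0133,.25]);az=-11.2
A=want(az,25);M=A.as_matrix();xh=M[:,2]
W=L-.12*xh;off=np.array([.022,-.0005,.020]);G=W-M@off
def wp(back=0): return delta(G-back*xh*[1,1,0],A)
E
python3 -c "
from goal import *
print(W,G,wp(.08),wp(0))"
```

```text
[0.63811432 0.00782433 0.19928581] [0.61130997 0.01364145 0.21077221] ('dpos', array([ 0.0866, -0.2696, -0.0198]), 'drot', array([-0.0034, -0.1377, -0.1082])) ('dpos', array([ 0.1577, -0.2836, -0.0198]), 'drot', array([-0.0034, -0.1377, -0.1082]))
```

>>> {"op": "play_rows", "data": {"targets": [{"delta_pos": [0.005,-0.015,0.01],"delta_rot": [0,-0.01,-0.008],"claw": 25},{"delta_pos": [0.015,-0.045,0.01],"delta_rot": [0,-0.03,-0.02],"claw": 25},{"delta_pos": [0.026,-0.08,0.01],"delta_rot": [0,-0.05,-0.035],"claw": 25},{"delta_pos": [0.037,-0.115,0.005],"delta_rot": [0,-0.07,-0.05],"claw": 25},{"delta_pos": [0.048,-0.15,0],"delta_rot": [0,-0.09,-0.065],"claw": 25},{"delta_pos": [0.06,-0.185,-0.005],"delta_rot": [-0.003,-0.11,-0.08],"claw": 25},{"delta_pos": [0.071,-0.22,-0.01],"delta_rot": [-0.003,-0.125,-0.095],"claw": 25},{"delta_pos": [0.08,-0.25,-0.015],"delta_rot": [-0.0034,-0.1377,-0.108],"claw": 25},{"delta_pos": [0.0866,-0.27,-0.02],"delta_rot": [-0.0034,-0.1377,-0.108],"claw": 25},{"delta_pos": [0.0866,-0.27,-0.02],"delta_rot": [-0.0034,-0.1377,-0.108],"claw": 25},{"delta_pos": [0.1,-0.2725,-0.02],"delta_rot": [-0.0034,-0.1377,-0.108],"claw": 25},{"delta_pos": [0.12,-0.2765,-0.02],"delta_rot": [-0.0034,-0.1377,-0.108],"claw": 25},{"delta_pos": [0.14,-0.2805,-0.02],"delta_rot": [-0.0034,-0.1377,-0.108],"claw": 25},{"delta_pos": [0.152,-0.2825,-0.02],"delta_rot": [-0.0034,-0.1377,-0.108],"claw": 25},{"delta_pos": [0.1577,-0.2836,-0.02],"delta_rot": [-0.0034,-0.1377,-0.108],"claw": 25},{"delta_pos": [0.1577,-0.2836,-0.02],"delta_rot": [-0.0034,-0.1377,-0.108],"claw": 25},{"delta_pos": [0.1577,-0.2836,-0.02],"delta_rot": [-0.0034,-0.1377,-0.108],"claw": 25}]}}

```text
time: 15.47
eef_pos: [0.6102, 0.0143, 0.2088]
tcp_rot: [0.052, 0.536, -0.082, 0.838]
contact_force: [0.1, 0.3, -0.6]
opening: 0.416
```

```bash
python3 - <<'E'
from goal import *
import pickle
s=ctrl.get_state();c=ctrl.calibration("wrist");im=ctrl.read_camera("wrist");S=ctrl.read_camera("scene");t=ctrl.read_camera("top")
print(wp(),s["contact_force"],s["opening"])
cv2.imwrite("pics/w8.png",im);cv2.imwrite("pics/s8.png",S);cv2.imwrite("pics/t8.png",t)
hsv=cv2.cvtColor(im,cv2.COLOR_BGR2HSV);H,Sa,V=cv2.split(hsv)
print("cap",cv2.boundingRect(blob(((H>40)&(H<85)&(Sa>90)&(V>30)).astype(np.uint8)*255,(180,200,480,440))))
# predicted window & lens in scene, measured green in scene/top
hs=cv2.cvtColor(S,cv2.COLOR_BGR2HSV);m=((hs[...,0]>40)&(hs[...,0]<90)&(hs[...,1]>80)&(hs[...,2]>25)).astype(np.uint8)*255
cs=ctrl.calibration("scene");ws=proj(cs,[W,L]);print("pred window,lens scene",ws)
print([ (cv2.boundingRect(k),cv2.contourArea(k)) for k in cv2.findContours(m,0,1)[0] if cv2.contourArea(k)>8])
a,b=ws[0].astype(int)
cv2.imwrite("pics/v8.png",np.hstack([cv2.resize(S[b-60:b+60,a-60:a+60],(400,400),interpolation=2),cv2.resize(im[140:440,170:470],(400,400))]))
E
```

```text
('dpos', array([ 0.001 , -0.0005,  0.0008]), 'drot', array([-0.0001, -0.0004, -0.0003])) [ 0.09578185  0.29319817 -0.60673862] 0.41598682675900495
cap (279, 292, 91, 88)
pred window,lens scene [[307.28009632 249.11158457]
 [319.84083565 264.00675522]]
[((304, 246, 7, 8), 33.5), ((299, 237, 13, 6), 42.0)]
```

View pics/v8.png

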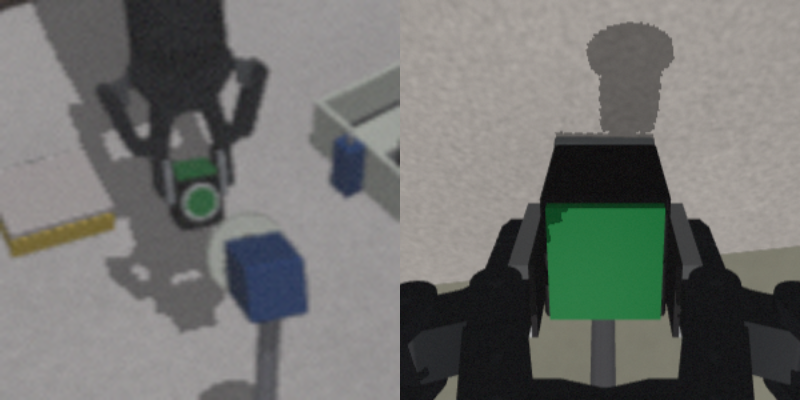

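>>> {"op": "play_rows", "data": {"targets": [{"delta_pos": [0.001,-0.0005,0.001],"delta_rot": [0,0,0],"claw": 25},{"delta_pos": [0.001,-0.0005,0.001],"delta_rot": [0,0,0],"claw": 25},{"delta_pos": [0.001,-0.0005,0.001],"delta_rot": [0,0,0],"claw": 25},{"delta_pos": [0.001,-0.0005,0.001],"delta_rot": [0,0,0],"claw": 25},{"delta_pos": [0.001,-0.0005,0.001],"delta_rot": [0,0,0],"claw": 25},{"delta_pos": [0.001,-0.0005,0.001],"delta_rot": [0,0,0],"claw": 25},{"delta_pos": [0.001,-0.0005,0.001],"delta_rot": [0,0,0],"claw": 25},{"delta_pos": [0.001,-0.0005,0.001],"delta_rot": [0,0,0],"claw": 25}]}}

```text
time: 16.28
eef_pos: [0.6113, 0.0136, 0.2109]
tcp_rot: [0.052, 0.535, -0.082, 0.839]
contact_force: [0.3, 0.3, -1.3]
opening: 0.413
```

```bash
python3 - <<'E'
from goal import *
s=ctrl.get_state();print(wp(),s["dq"].round(4),s["opening"],s["time"])
r=wp()
if np.abs(r[1]).max()<.0025 and np.abs(r[3]).max()<.004: print("signing",ctrl.sign_off())
E
```

```text
('dpos', array([ 0.    , -0.    , -0.0001]), 'drot', array([-0.0001, -0.0004, -0.0003])) [ 0.0012  0.0011 -0.0002  0.0003 -0.0008  0.0005] 0.412531507287486 16.2833
the job is handed in; nothing more can be done
signing None
```

The job is handed in at 16.3 s. The cover is lying flat on the blue mat, and the green cube is held up in front of the inspection camera, cap upwards.

- **Cover:** I lifted it off the pins by its handle and set it down with light contact (about 9 N). A picture taken afterwards showed it flat and inside the mat's edges.
- **Cube:** I gripped it by its two plain sides at 40 N and tilted it 25°. Its position in the gripper was unchanged between the lift and the hold, to within a pixel, so it did not slip.
- **Final position:** The arm is within 0.1 mm and 0.1° of the pose I calculated. Just before a final 1 mm correction, the scene camera saw the window within about 1 pixel of where it should be.
- **Accuracy limits:** The lens position comes from two wrist views that agreed to within 1 mm of each other, though its forward distance and height could be off by 1–3 mm. Estimates of the camera's yaw ranged from -10.6° to -12.7°, and I used -11.2°. The window could therefore be off square by 1–1.5°.
- **Force reading:** Closing the gripper on the cover handle and on the cube each gave a brief upward reading of about 6 N, far below the limits.

I made no separate final check of the amber cube, dropper bottle, dishes or slide box. The arm's path stayed clear of them and of the camera.

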